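Third hand: hold a drawer side against the sprung fence

TASK

Take the plywood drawer side off its sloping rest and stand it upright on the bench on its long thin edge, just clear of the sprung fence, face on and with its ends level with the fence board's ends. Then slide it squarely against the fence and press steadily with about 10 N, which pushes the board in about 20 mm of its 30 mm, never ramming it to its stop. Finish while still holding the panel pressed there, upright with its edge down on the bench, ready for someone to screw it; leave the other things on the bench where they are.

Things in the scene. Friction and masses are not known exactly. Their poses are not given: they have to be found in the camera images.
- panel: loose drawer side of pale plywood: flat panel 16 mm thick (x), 150 long (y), 110 high (z), 0.17 kg, dark groove near its lower edge. Origin: centre of its underside, the long thin edge it stands on. It starts on the rest with its top leaning 0.436 rad toward +x (away from the robot); the upper 55 mm is free on both faces to pinch the 16 mm from above. Both faces are alike
- panel_rest: fixed wooden easel, base 100 x 140 mm, 80 mm high. Origin on the bench under the panel's lower edge; x points to its back board, y along the panel. The back board leans 0.436 rad and backs the lower 55 mm of the panel; a front lip, 6 mm clear of the panel, rises 5 mm above the ledge. Lift the panel off along its own slope
- fence: fixed sprung fence: grey bracket on an aluminium foot, 80 x 160 x 60 mm high, carrying the sliding wooden fence board in front. Origin on the bench below the middle of the board's front face when not pushed; x points the way the panel must be pushed, y along the board, z up. Let the panel rest only lightly on the bench as it slides: borne down hard it drags and tilts
- fence_board (a joint): how far the sprung board is pushed in, m: 0 free, 0.030 at the stop. The spring takes 0.5 N per mm from zero (10 N at 0.020 m), and the force is the panel's force on the board
- fence_board_face (a point): centre of the fence board's front face, 32 mm above the bench, moving with the board; axes as the fence. The board is 150 mm long and spans 4 to 60 mm above the bench. Nothing of the fence stands above 60 mm, so a finger behind the panel's top passes over it
- screw_tin: open round tin of screws, 68 mm across, 26 mm high; loose bystander, origin at the centre of its underside
- tape: pocket tape measure, 33 x 76 x 67 mm high; loose bystander, origin at the centre of its underside
- masking_roll: roll of masking tape lying flat, 74 mm across, 24 mm high; loose bystander, origin at the centre of its underside
- glue_bottle: small white bottle with a nozzle, 29 mm across, 79 mm high; loose bystander, origin at the centre of its underside
- blank: square wooden bar lying down, 40 x 160 x 39 mm high; loose bystander, origin at the centre of its underside

How it is judged (in metres and radians):
On the way:
1. the panel stands upright on the bench, level with the fence board's ends and facing it, within 80 mm of it and not touching it (angle between panel's own z axis and vertical below 0.1 rad and height (world z) of panel below 0.008 m and angle between the x axis of panel and the x axis of fence_board_face, either way round below 0.1 rad and y of panel in the frame of fence_board_face between -0.012 and 0.012 m and contact force between panel and fence below 0.3 N and value of joint fence_board below 0.002 m and x of panel in the frame of fence_board_face between -0.088 and -0.008 m), for 0.2 s.
At the end, for the whole second after the job is handed in: the robot's fingers still hold the panel, at rest and pressed against the fence board with 6 to 14 N (board 12 to 28 mm in); panel upright and square to the board within 0.1 rad, lower edge no more than 8 mm above the bench, its middle within 12 mm of the board's middle along the fence (angle between panel's own z axis and vertical below 0.1 rad and height (world z) of panel below 0.008 m and angle between the x axis of panel and the x axis of fence_board_face, either way round below 0.1 rad and y of panel in the frame of fence_board_face between -0.012 and 0.012 m and contact force between panel and fence between 6 and 14 N and value of joint fence_board between 0.012 and 0.028 m and x of panel in the frame of fence_board_face below 0 m and contact force between panel and the fingers above 3 N and linear speed of panel below 0.01 m/s); the arm keeps its last pose, push and grip.
It fails at once if the fence board is rammed to its stop (beyond 29 mm) or pushed with more than 20 N (value of joint fence_board above 0.029 m or contact force between panel and fence above 20 N).
It fails at once if a bystander is moved more than 30 mm (distance of any of screw_tin, tape, masking_roll, glue_bottle, blank from where it was at the start of the episode above 0.03 m).
It also fails if it takes over 48 s, if anything falls off the work surface, if the arm or the gripper's body presses on something with over 40 N, if the wrist force passes 120 N, or if a joint passes its speed limit or range.

ROBOT

A 7-joint arm with a two-finger parallel gripper is mounted at the origin on the work surface; the furniture and walls round the work are solid. World frame = base frame: x ahead of the robot, y to its left, z up, the work surface at z = 0. Lengths are in mm, angles in rad, forces in N, time in s.
With the tool pointing down it reaches from about 400 to 925 mm from the base axis. Payload 5.6 kg.
Tool frame: the origin (TCP) lies at the centre of the arm's flange, where the gripper is bolted on; the fingertips stand 173 mm ahead of it and the grasp point (between the pads) lies 155 mm ahead of it (tip_reach is the z of the fingertips in the tool frame, in mm); z points along the fingers, y is the line along which they close (so a half turn about z gives the same grasp; the last joint's range is limited). The gripper opens to 85 mm and grips with 20 to 120 N. Pads are 22 mm wide; open, the fingers measure 114 mm over their backs; the gripper's body (76 mm by 85 mm) begins 54 mm behind the grasp point. The pads swing forward as they close: fully open they stand 13 mm farther back than shut.
Start: joints at [1.287, 0.468, -0.012, 1.603, 0.006, 1.071, -0.056], TCP at [154.975, -631.256, 404.69] pointing down, gripper open.
Joint ranges: [-2.53, 2.53], [-0.31, 2.02], [-1.57, 1.55], [0.28, 2.44], [-1.29, 4.43], [0.15, 1.84], [-2.92, 2.92]. Speed limits (rad/s): [2.57, 2.57, 3.14, 3.14, 3.14, 3.14, 3.14].

INTERFACE

Orientations are given as a unit quaternion [w, x, y, z].
In Python, from rig import * gives the robot as it stands.
- The arm moves only by the tool servo_tool, never from a script. Its argument "rows" is a list of rows, each a list of 7 numbers: the turn, a rotation vector about the tool's x, y, z in units of 180 degrees (1.0 is 180 degrees), then the shift along the tool's x, y, z in units of 0.5 m (1.0 is 0.5 m), then the opening, from 0 (shut) to 1 (fully open). A call has 1 to 20 rows; each row is the pose to reach, as a shift and turn from the pose commanded when the call began, along the tool's axes at that moment, turning the shorter way round; what a row does not reach only later rows make up. A row lasts 1/12 s, in which the tool goes at most 41.7 mm and 7.16 degrees, less where a joint would pass 70% of its speed; a pose out of reach is approached as far as the arm can. A call with a number of a shift or a turn outside -1 to 1 is refused whole. A call with a gripper value outside its range is refused whole. The fingers move at their own pace and stop on an object; "squeeze" is the grip in N (left out, the last holds). Time passes only in rows, so rows that repeat a pose let the fingers close. It gives the time, the measured TCP pose, the force, the opening and the grip force at its end, in the units of the state.
- sense(): the state, without advancing time (a new reading comes with each control period).
- read_camera(name): name is "scene" or "top" or "wrist"; returns a dict with "img" (420x560x3 uint8, red, green, blue), "fx", "fy", "cx", "cy" (pixels), "dist_coeffs" ([k1, k2, p1, p2, k3] as OpenCV has them; the pictures are not rectified), "rvec" (rotation vector, rad) and "tvec" (3), from world to camera coordinates, as OpenCV has them. Camera axes: x right, y down, z forward; pixel columns grow to the right and rows downward; lengths in mm; the calibration is good to about 2 mm. A picture is of the moment at which its call begins. There is no depth.
- sign_off(): hands the job in; it is judged then, once.
The state is a dict: "clock": time; "joint_positions": joint angles; "qd": joint speeds; "joint_torque": joint torques, N m; "tcp_pos": TCP position; "tcp_rot": TCP orientation; "ft_force": force on the tool from outside, world axes, zero at the start; "moment": the same for the moment, N m; "opening": finger opening in mm; "finger_force": force on a finger pad.
Only numpy, scipy, OpenCV 4.12 (cv2) and the standard library are available. Lean on these libraries where they do the work, as an engineer would, in place of code of your own. Each camera call takes 0.05 s, during which the arm holds its last target. There are 200 camera calls.

## Working session

There is one attempt and no reset: what is moved stays moved. The work goes in short steps, Python scripts to look and compute and a tool call to move; the robot and the scene stay as the last step left them, time stands still between calls to the robot, and variables do not carry over. Pictures are saved under pics/ and viewed, at most 10 in all, crops included, and the job is handed in when it is done.

Besides the shell and the picture viewer there is one more tool, called after "Request:" by a JSON object that holds its "fn" and its "kwargs". servo_tool: Moves the arm, as the interface text tells. Its arguments: {"type":"object","properties":{"rows":{"type":"array","items":{"type":"array","items":{"type":"number","minimum":-1,"maximum":1}}},"squeeze":{"type":"number"}},"required":["rows"]}

```bash
mkdir -p pics; ls; python3 - <<'E'
from rig import *
import cv2
s=sense(); print({k:s[k] for k in ("clock","tcp_pos","tcp_rot","opening","ft_force")})
for n in("scene","top"):
    c=read_camera(n); cv2.imwrite(f"pics/{n}0.png",c["img"][:,:,::-1]); print({k:v for k,v in c.items() if k!="img"})
E
```

```text
pics
{'clock': 0.0, 'tcp_pos': array([ 154.88716566, -631.00645262,  403.7317746 ]), 'tcp_rot': array([-8.72069969e-04,  9.92767427e-01,  1.20050201e-01, -1.57687128e-04]), 'opening': 85.2670507662064, 'ft_force': array([ 0.16492917, -0.23273013, -0.6930877 ])}
{'fx': 460.11684543736345, 'fy': 460.11684543736345, 'cx': 286.39598013237725, 'cy': 205.89614999281295, 'dist_coeffs': array([-0.02455394,  0.        ,  0.        ,  0.        ,  0.        ]), 'rvec': array([ 0.95794486, -2.09420872,  1.35457757]), 'tvec': array([211.00072531, 226.11363106, 948.65997835])}
{'fx': 425.6779968849682, 'fy': 425.6779968849682, 'cx': 282.99448389567533, 'cy': 213.75459271803197, 'dist_coeffs': array([-0.13603632,  0.        ,  0.        ,  0.        ,  0.        ]), 'rvec': array([ 2.16943726, -2.15363424,  0.09977386]), 'tvec': array([ -97.11617005,  459.96109161, 1194.25410681])}
```

View pics/scene0.png

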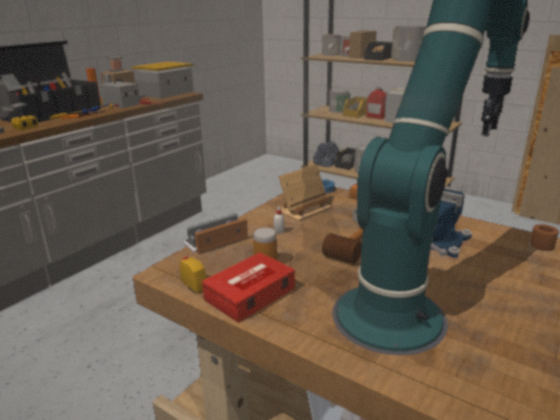

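View pics/top0.png

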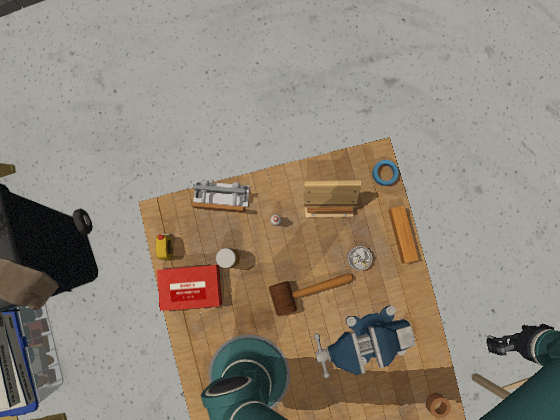

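The top view shows the easel with the panel at about (332,195). The fence is at (221,196), with its orange board on the lower side at (218,208). The glue bottle is between them at (276,219), the tin is at (360,258), and the gripper is at the far right. I'll enlarge the area with the fence and easel next.

```bash
python3 - <<'E'
import cv2
im=cv2.imread("pics/top0.png"); a=cv2.resize(im[170:230,180:380],None,fx=4,fy=4,interpolation=cv2.INTER_CUBIC)
im=cv2.imread("pics/scene0.png"); b=cv2.resize(im[160:255,175:345],(800,447),interpolation=cv2.INTER_CUBIC)[:340]
import numpy as np
cv2.imwrite("pics/crop1.png",np.vstack([a,b]))
E
```

```text
(no output)
```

View pics/crop1.png

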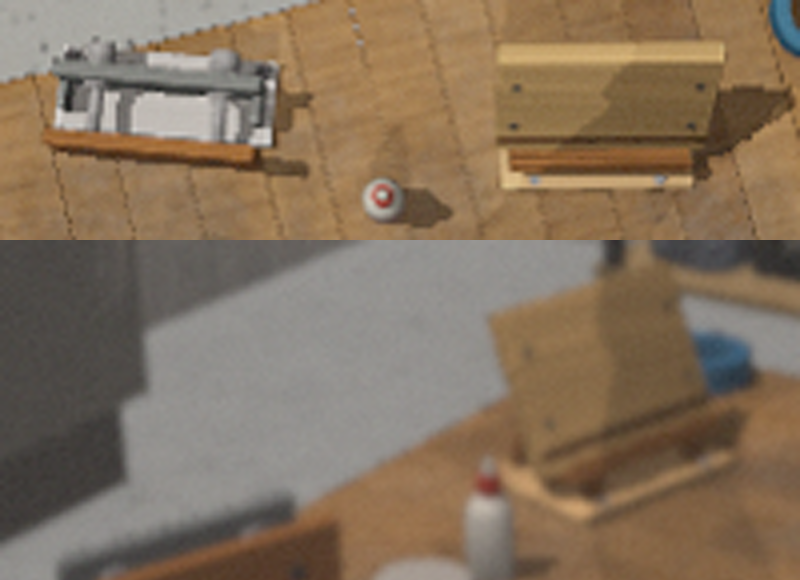

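The crop shows the panel's pale top face, with crop corners (497,43), (725,42), (722,64) and (498,64). The orange fence board runs from (45,132) to (262,165), angled slightly compared with the panel. Next I'll turn these pixels into positions.

```bash
cat > h.py <<'E'
import numpy as np, cv2
from scipy.spatial.transform import Rotation as R
def ray(c,p):
    K=np.array([[c["fx"],0,c["cx"]],[0,c["fy"],c["cy"]],[0,0,1.]])
    n=cv2.undistortPoints(np.array(p,float).reshape(-1,1,2),K,np.array(c["dist_coeffs"])).reshape(-1,2)
    Rm=cv2.Rodrigues(np.array(c["rvec"]))[0]; o=-Rm.T@np.array(c["tvec"])
    return o,np.c_[n,np.ones(len(n))]@Rm
def onz(c,p,z):
    o,d=ray(c,p); z=np.broadcast_to(z,len(d)); return o+d*((z-o[2])/d[:,2])[:,None]
def tri(c1,p1,c2,p2):
    o1,d1=ray(c1,p1);o2,d2=ray(c2,p2);out=[]
    for a,b in zip(d1,d2):
        s=np.linalg.lstsq(np.c_[a,-b],o2-o1,rcond=None)[0]; q1,q2=o1+s[0]*a,o2+s[1]*b
        out.append(np.r_[(q1+q2)/2,np.linalg.norm(q1-q2)])
    return np.array(out)
def proj(c,P):
    K=np.array([[c["fx"],0,c["cx"]],[0,c["fy"],c["cy"]],[0,0,1.]])
    return cv2.projectPoints(np.array(P,float),np.array(c["rvec"]),np.array(c["tvec"]),K,np.array(c["dist_coeffs"]))[0].reshape(-1,2)
E
python3 - <<'E'
from rig import *
from h import *
np.set_printoptions(precision=1,suppress=True)
T=read_camera("top");S=read_camera("scene")
print("cams",ray(T,[[0,0]])[0],ray(S,[[0,0]])[0])
q=lambda u,v:(180+(u-1.5)/4,170+(v-1.5)/4)
s=lambda u,v:(175+u/4.706,160+(v-240)/4.706)
print("panel tri",tri(T,[q(498,64),q(722,64)],S,[s(488,316),s(678,270)]))
for z in(128,132,136):
  print(z,onz(T,[q(498,64),q(722,64),q(497,43),q(725,42)],np.array([z+3.4,z+3.4,z-3.4,z-3.4])).round(1).tolist())
# fence board mask
for n,C,(x0,y0,x1,y1) in(("scene",S,(185,210,255,260)),("top",T,(185,195,255,220))):
  hsv=cv2.cvtColor(np.ascontiguousarray(C["img"]),cv2.COLOR_RGB2HSV)[y0:y1,x0:x1]
  m=((hsv[...,0]<14)&(hsv[...,1]>110)&(hsv[...,2]>60)).astype(np.uint8)
  if n=="top": m=((hsv[...,0]<14)&(hsv[...,1]>145)).astype(np.uint8)
  k,l,st,_=cv2.connectedComponentsWithStats(m); i=1+np.argmax(st[1:,4])
  c=max(cv2.findContours((l==i).astype(np.uint8),0,1)[0],key=cv2.contourArea)
  a=cv2.approxPolyDP(c,3,True).reshape(-1,2)+[x0,y0]; print(n,st[i],a.tolist(),cv2.minAreaRect(c+[x0,y0]))
for z in (60,): print("fence top corners",onz(T,[q(45,132),q(262,149),q(48,145),q(255,165)],[60,60,4,4]))
print("bottle",onz(T,[q(382,196)],79), "tin",onz(T,[(360,258)],20))
E
```

```text
cams [ 333.2 -109.6 1234.6] [-457.7  658.6  593.6]
panel tri [[ 527.1 -148.   124.9    6.2]
 [ 524.7 -301.9  120.4    6.7]]
128 [[523.9, -150.0, 131.4], [525.1, -297.6, 131.4], [539.2, -149.6, 124.6], [541.1, -301.0, 124.6]]
132 [[523.2, -149.9, 135.4], [524.4, -296.9, 135.4], [538.4, -149.5, 128.6], [540.4, -300.3, 128.6]]
136 [[522.6, -149.8, 139.4], [523.7, -296.2, 139.4], [537.7, -149.3, 132.6], [539.6, -299.6, 132.6]]
scene [ 10   8  54  37 966] [[246, 219], [196, 233], [198, 254], [223, 243], [245, 240]] ((221.7435302734375, 235.6910858154297), (22.273046493530273, 57.031089782714844), 72.4075698852539)
top [26 12 13  3 16] [[211, 208], [223, 209]] ((217.0308074951172, 208.25389099121094), (12.03136920928955, 1.7364861965179443), 7.125016689300537)
fence top corners [[486.5 164.7  60. ]
 [475.4  11.4  60. ]
 [484.2 175.3   4. ]
 [470.4  22.1   4. ]]
bottle [[441.3 -73.1  79. ]] tin [[ 335.8 -314.1   20. ]]
```

```bash
cat >> h.py <<'E'
def rot(s): q=s["tcp_rot"]; return R.from_quat([q[1],q[2],q[3],q[0]])
def target(yaw,lean=0.0):  # tool z down the panel slope, tool y along its normal (+x side)
    z=np.array([-np.sin(lean),0,-np.cos(lean)]); y=np.array([np.cos(lean),0,-np.sin(lean)])
    return R.from_euler('z',yaw)*R.from_matrix(np.c_[np.cross(y,z),y,z])
def row(s,Rt,p,p0=None,R0=None):
    R0=R0 or rot(s); p0=s["tcp_pos"] if p0 is None else p0
    t=(R0.inv()*Rt).as_rotvec()/np.pi; d=R0.inv().apply(np.array(p)-p0)/500
    return np.round(np.r_[t,d],4).tolist()
E
python3 - <<'E'
from rig import *
from h import *
np.set_printoptions(precision=3,suppress=True)
s=sense();W=read_camera("wrist");r=rot(s)
Rm=cv2.Rodrigues(np.array(W["rvec"]))[0]
print("cam in tool",r.inv().apply(-Rm.T@W["tvec"]-s["tcp_pos"]),"axes in tool\n",r.inv().as_matrix()@Rm.T,W["fx"],W["cx"],W["cy"])
print("fence view",row(s,target(-.08),[430,90,400]),"panel view",row(s,target(0.0,0),[510,-225,400]))
E
```

```text
cam in tool [82.077  0.015 31.534] axes in tool
 [[-0.    -0.947 -0.32 ]
 [ 1.    -0.     0.001]
 [-0.001 -0.32   0.947]] 351.61739685554926 285.03090591277765 203.69541469062858
fence view [-0.0003, -0.0002, -0.3979, 0.8781, -1.2695, 0.0095] panel view [-0.0003, -0.0002, -0.4234, 0.8833, -0.6195, 0.0087]
```

Request:
{"fn": "servo_tool", "kwargs": {"rows": [[0,0,-0.42,0.88,-0.62,0,1],[0,0,-0.42,0.88,-0.62,0,1],[0,0,-0.42,0.88,-0.62,0,1],[0,0,-0.42,0.88,-0.62,0,1],[0,0,-0.42,0.88,-0.62,0,1],[0,0,-0.42,0.88,-0.62,0,1],[0,0,-0.42,0.88,-0.62,0,1],[0,0,-0.42,0.88,-0.62,0,1],[0,0,-0.42,0.88,-0.62,0,1],[0,0,-0.42,0.88,-0.62,0,1],[0,0,-0.42,0.88,-0.62,0,1],[0,0,-0.42,0.88,-0.62,0,1],[0,0,-0.42,0.88,-0.62,0,1],[0,0,-0.42,0.88,-0.62,0,1],[0,0,-0.42,0.88,-0.62,0,1],[0,0,-0.42,0.88,-0.62,0,1],[0,0,-0.42,0.88,-0.62,0,1],[0,0,-0.42,0.88,-0.62,0,1]]}}

```text
clock: 1.75
tcp_pos: [507.5, -226.8, 404.6]
tcp_rot: [0.0, 0.712, 0.702, -0.0]
ft_force: [-0.1, -0.0, -0.2]
opening: 85.6
finger_force: 0.0
```

```bash
python3 - <<'E'
from rig import *
from h import *
np.set_printoptions(precision=3,suppress=True)
s=sense();W=read_camera("wrist");cv2.imwrite("pics/w1.png",W["img"][:,:,::-1])
import pickle; pickle.dump((s,W),open("w1.pkl","wb"))
print(s["clock"],s["tcp_pos"],rot(s).as_matrix(),s["joint_positions"],s["ft_force"])
print("fence view",row(s,target(-.08),[430,90,400]))
E
```

```text
1.75 [ 507.526 -226.844  404.566] [[ 0.014  1.    -0.001]
 [ 1.    -0.014 -0.001]
 [-0.001 -0.001 -1.   ]] [ 0.742  0.358 -0.472  1.812  0.189  1.017  0.182] [-0.122 -0.021 -0.209]
fence view [-0.0002, 0.0002, 0.0212, 0.6315, -0.1636, 0.0089]
```

View pics/w1.png

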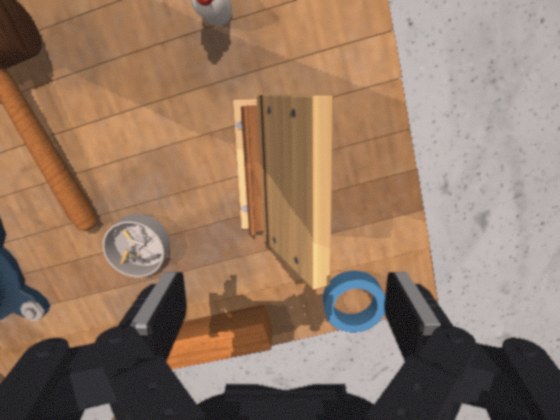

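The panel's top face runs from (312..332,96) to (314..329,288), with the lip to its left. The bottle is at (212,8), the tin at (135,247) and the blue roll at (354,300), all clear of the panel. Next I'll view the fence.

Request:
{"fn": "servo_tool", "kwargs": {"rows": [[0,0,0.02,0.63,-0.16,0,1],[0,0,0.02,0.63,-0.16,0,1],[0,0,0.02,0.63,-0.16,0,1],[0,0,0.02,0.63,-0.16,0,1],[0,0,0.02,0.63,-0.16,0,1],[0,0,0.02,0.63,-0.16,0,1],[0,0,0.02,0.63,-0.16,0,1],[0,0,0.02,0.63,-0.16,0,1],[0,0,0.02,0.63,-0.16,0,1],[0,0,0.02,0.63,-0.16,0,1],[0,0,0.02,0.63,-0.16,0,1],[0,0,0.02,0.63,-0.16,0,1]]}}

```text
clock: 2.8
tcp_pos: [432.2, 88.9, 404.6]
tcp_rot: [0.0, 0.734, 0.68, -0.0]
ft_force: [0.6, -0.1, -0.3]
opening: 85.4
finger_force: 0.0
```

```bash
python3 - <<'E'
from rig import *
from h import *
import pickle
np.set_printoptions(precision=3,suppress=True)
s=sense();W=read_camera("wrist");cv2.imwrite("pics/w2.png",W["img"][:,:,::-1])
pickle.dump((s,W),open("w2.pkl","wb"))
print(s["clock"],s["tcp_pos"],s["joint_positions"])
s1,W1=pickle.load(open("w1.pkl","rb"))
hsv=cv2.cvtColor(np.ascontiguousarray(W1["img"]),cv2.COLOR_RGB2HSV)
print(hsv[190,300:336].tolist())
m=np.zeros((420,560),np.uint8); m[85:300,303:345]=((hsv[...,2]>165)&(hsv[...,0]<25)&(hsv[...,0]>12))[85:300,303:345]
k,l,st,_=cv2.connectedComponentsWithStats(m); i=1+np.argmax(st[1:,4]); 
for r in range(90,292,10):
    x=np.where(l[r]==i)[0]; print(r,x.min() if len(x) else None,x.max() if len(x) else None,end="; ")
print(st[i])
E
```

```text
2.8 [432.159  88.894 404.586] [ 0.343  0.177 -0.675  2.054  0.136  0.953 -0.48 ]
[[15, 117, 135], [15, 117, 137], [15, 122, 134], [15, 119, 131], [15, 118, 132], [15, 121, 133], [14, 119, 139], [16, 123, 143], [14, 117, 148], [15, 115, 148], [15, 120, 151], [16, 119, 156], [15, 122, 180], [15, 122, 216], [17, 117, 231], [18, 115, 236], [18, 116, 236], [17, 115, 233], [17, 118, 231], [17, 117, 228], [17, 121, 225], [16, 116, 225], [16, 119, 223], [17, 120, 223], [16, 122, 222], [16, 118, 224], [17, 117, 224], [16, 121, 224], [16, 119, 222], [16, 123, 218], [15, 128, 205], [15, 125, 184], [14, 121, 166], [13, 128, 155], [13, 128, 152], [14, 128, 149]]
90 303 344; 100 312 344; 110 312 344; 120 312 344; 130 312 344; 140 312 344; 150 312 331; 160 312 344; 170 312 340; 180 312 336; 190 312 332; 200 312 331; 210 312 331; 220 312 331; 230 303 330; 240 303 344; 250 303 344; 260 303 344; 270 303 344; 280 306 327; 290 316 322; [ 303   85   42  209 5988]
```

View pics/w2.png

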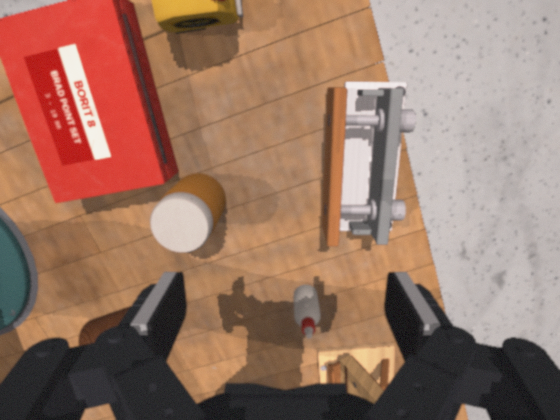

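The board's top strip runs from (332..346,88) to (328..340,245). The glue bottle is at (306,300), between the fence and the easel, and the box and jar are off to the left.

```bash
python3 - <<'E'
from h import *
import pickle
np.set_printoptions(precision=1,suppress=True)
s,W=pickle.load(open("w2.pkl","rb"));s1,W1=pickle.load(open("w1.pkl","rb"))
g=cv2.cvtColor(np.ascontiguousarray(W["img"]),cv2.COLOR_RGB2HSV)
for r in(100,165,230): print(r,[tuple(x) for x in g[r,322:352:1].tolist()])
print("ends",g[80:96,338,1:].tolist(),g[236:256,335,1:].tolist())
h1=cv2.cvtColor(np.ascontiguousarray(W1["img"]),cv2.COLOR_RGB2HSV)
print("pan ends top",h1[88:104,322].tolist(),"bot L",h1[276:296,316].tolist(),"R",h1[270:292,327].tolist())
for r in(110,180,250): print(r,h1[r,306:340,2].tolist())
E
```

```text
100 [(13, 117, 190), (13, 116, 193), (14, 118, 182), (13, 117, 157), (12, 121, 124), (12, 131, 105), (11, 151, 98), (12, 141, 98), (11, 137, 95), (12, 145, 95), (11, 143, 107), (12, 148, 131), (12, 152, 159), (12, 156, 182), (12, 153, 192), (12, 153, 192), (12, 158, 189), (12, 154, 186), (12, 159, 180), (12, 156, 182), (12, 158, 178), (12, 154, 181), (12, 152, 181), (11, 135, 182), (9, 78, 190), (7, 32, 216), (5, 13, 227), (3, 12, 231), (0, 11, 228), (5, 13, 229)]
165 [(13, 98, 125), (15, 111, 108), (12, 119, 105), (12, 131, 101), (12, 145, 97), (12, 154, 96), (13, 149, 96), (11, 144, 103), (11, 149, 127), (12, 154, 151), (12, 154, 176), (12, 154, 187), (12, 152, 194), (12, 156, 194), (12, 155, 194), (12, 153, 200), (12, 160, 198), (12, 156, 199), (12, 156, 196), (12, 148, 196), (10, 111, 193), (8, 56, 204), (6, 24, 220), (3, 12, 226), (3, 12, 229), (3, 13, 229), (3, 12, 229), (0, 10, 229), (3, 11, 229), (3, 12, 228)]
230 [(12, 116, 119), (11, 122, 109), (12, 131, 103), (11, 139, 103), (11, 144, 106), (12, 146, 129), (12, 153, 155), (12, 153, 180), (12, 152, 190), (12, 155, 192), (12
[... 1511 characters left out ...]
5, 122, 171], [16, 119, 172], [16, 122, 167], [15, 110, 158], [13, 75, 129], [111, 18, 101], [105, 87, 105], [103, 119, 103], [102, 129, 101], [102, 117, 100], [102, 113, 99]]
110 [139, 139, 141, 142, 148, 157, 184, 214, 228, 231, 231, 230, 227, 225, 224, 222, 222, 223, 222, 221, 222, 221, 217, 217, 215, 203, 186, 171, 172, 173, 177, 175, 174, 176]
180 [141, 141, 145, 149, 151, 156, 183, 216, 230, 234, 235, 233, 231, 228, 225, 224, 223, 224, 223, 224, 224, 223, 220, 219, 210, 191, 175, 172, 169, 172, 166, 163, 163, 163]
250 [178, 176, 183, 183, 185, 191, 209, 232, 240, 243, 243, 242, 240, 238, 237, 236, 235, 234, 233, 234, 235, 234, 233, 225, 218, 207, 203, 204, 200, 202, 200, 202, 198, 196]
```

```bash
python3 - <<'E'
from h import *
import pickle
np.set_printoptions(precision=1,suppress=True)
s,W=pickle.load(open("w2.pkl","rb"));s1,W1=pickle.load(open("w1.pkl","rb"))
f=lambda r:(333.4-.0462*(r-100),r)
a,b=onz(W,[f(87),f(245.5)],60); d=a-b; print("fence",a,b,(a+b)/2,np.linalg.norm(d),"yaw",np.arctan2(-d[0],d[1]))
a2,b2=onz(W,[(346.5,87),(340,245.5)],60);print("back of board",a2,b2)
for z in(120,126,132,138):
    a,b=onz(W1,[(312.1,95.3),(311.8,288.5)],z+3.4); d=a-b
    e,g=onz(W1,[(331.6,95.3),(329,276)],z-3.4)
    print(z,a,b,np.linalg.norm(d),"yaw",np.arctan2(-d[0],d[1]),"back",e,g,"w",e-a)
# two-view height: same corners in top
import json
from rig import *
T=read_camera("top");q=lambda u,v:(180+(u-1.5)/4,170+(v-1.5)/4)
print(tri(T,[q(498,64),q(722,64)],W1,[(312.1,95.3),(311.8,288.5)]))
print("bottle",tri(T,[q(383,196)],W,[(308,325)]))
E
```

```text
fence [479.6 166.3  60. ] [467.5  18.7  60. ] [473.5  92.5  60. ] 148.08772008496044 yaw -0.08176307759519733
back of board [490.2 165.5  60. ] [480.5  17.6  60. ]
120 [ 526.5 -151.5  123.4] [ 527.9 -303.   123.4] 151.4889134755938 yaw 0.009494094466866514 back [ 540.7 -151.8  116.6] [ 542.6 -295.5  116.6] w [14.2 -0.3 -6.8]
126 [ 526.1 -151.3  129.4] [ 527.5 -299.1  129.4] 147.8467805675218 yaw 0.009494094466865803 back [ 539.9 -151.6  122.6] [ 541.8 -292.   122.6] w [13.9 -0.3 -6.8]
132 [ 525.6 -151.1  135.4] [ 527.  -295.3  135.4] 144.20464765944985 yaw 0.00949409446686663 back [ 539.2 -151.5  128.6] [ 541.  -288.4  128.6] w [13.5 -0.3 -6.8]
138 [ 525.2 -151.   141.4] [ 526.5 -291.5  141.4] 140.56251475137776 yaw 0.009494094466866701 back [ 538.4 -151.3  134.6] [ 540.2 -284.9  134.6] w [13.2 -0.3 -6.8]
[[ 527.5 -151.3  110.6    1. ]
 [ 526.3 -298.   130.7    2.2]]
bottle [[443.6 -73.3  60.7   1. ]]
```

```bash
python3 - <<'E'
from rig import *
from h import *
s=sense();Rt=target(.0095,.436);z=Rt.as_matrix()[:,2];top=np.array([533.7,-226.4,122.5])
print(row(s,Rt,top-233*z),top-233*z)
E
```

```text
[0.1386, -0.0059, -0.027, -0.5965, 0.4469, 0.1418] [ 632.09543485 -225.46521525  333.7024256 ]
```

Request:
{"fn": "servo_tool", "kwargs": {"rows": [[0.139,-0.006,-0.027,-0.597,0.447,0.142,1],[0.139,-0.006,-0.027,-0.597,0.447,0.142,1],[0.139,-0.006,-0.027,-0.597,0.447,0.142,1],[0.139,-0.006,-0.027,-0.597,0.447,0.142,1],[0.139,-0.006,-0.027,-0.597,0.447,0.142,1],[0.139,-0.006,-0.027,-0.597,0.447,0.142,1],[0.139,-0.006,-0.027,-0.597,0.447,0.142,1],[0.139,-0.006,-0.027,-0.597,0.447,0.142,1],[0.139,-0.006,-0.027,-0.597,0.447,0.142,1],[0.139,-0.006,-0.027,-0.597,0.447,0.142,1],[0.139,-0.006,-0.027,-0.597,0.447,0.142,1],[0.139,-0.006,-0.027,-0.597,0.447,0.142,1],[0.139,-0.006,-0.027,-0.597,0.447,0.142,1],[0.139,-0.006,-0.027,-0.597,0.447,0.142,1]]}}

```text
clock: 4.07
tcp_pos: [632.5, -222.0, 334.4]
tcp_rot: [-0.152, 0.685, 0.695, -0.154]
ft_force: [-0.0, -0.2, -0.4]
opening: 85.3
finger_force: 0.0
```

```bash
python3 - <<'E'
from rig import *
from h import *
s=sense();Rt=target(.0095,.436);z=Rt.as_matrix()[:,2];top=np.array([533.7,-226.4,122.5])
print(s["clock"],s["tcp_pos"],s["joint_positions"])
print(row(s,Rt,top-133*z))
W=read_camera("wrist");cv2.imwrite("pics/w3.png",W["img"][:,:,::-1])
e=[[7.25,y,3.4] for y in(75,-75)]+[[-7.25,y,-3.4] for y in(75,-75)]
print("pred corners F+,F-,B+,B-",proj(W,[top+[-7.25,75,3.4],top+[-7.25,-75,3.4],top+[7.25,75,-3.4],top+[7.25,-75,-3.4]]))
E
```

```text
4.0667 [ 632.51128618 -222.04297004  334.40928037] [ 0.53869815  0.72575363 -0.43661619  1.4336042   0.34971796  1.49072851
  0.04469621]
[-0.0002, 0.0006, 0.0016, -0.0065, -0.0002, 0.2017]
pred corners F+,F-,B+,B- [[272.37181961 104.56130745]
 [272.09192301 328.19771756]
 [301.21271138 104.95478733]
 [295.07389732 328.41498893]]
```

View pics/w3.png

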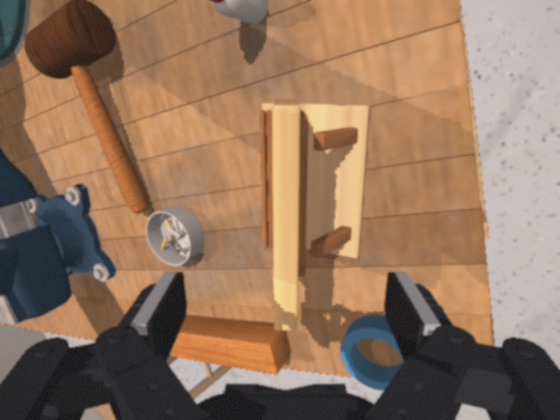

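The view is along the slope. The panel's top face spans (272..299,104) to (274..298,330), which agrees with the prediction, and it is centred between the fingers. I'll go down and close.

Request:
{"fn": "servo_tool", "kwargs": {"rows": [[0,0,0,-0.006,0,0.05,1],[0,0,0,-0.006,0,0.1,1],[0,0,0,-0.006,0,0.15,1],[0,0,0,-0.006,0,0.18,1],[0,0,0,-0.006,0,0.202,1],[0,0,0,-0.006,0,0.202,1],[0,0,0,-0.006,0,0.202,1]]}}

```text
clock: 4.7
tcp_pos: [590.3, -226.7, 242.8]
tcp_rot: [-0.152, 0.686, 0.695, -0.154]
ft_force: [-0.3, -0.4, 1.3]
opening: 85.4
finger_force: 0.0
```

Request:
{"fn": "servo_tool", "kwargs": {"rows": [[0,0,0,0,0,0,0.5],[0,0,0,0,0,0,0.3],[0,0,0,0,0,0,0.25],[0,0,0,0,0,0,0.2],[0,0,0,0,0,0,0.1],[0,0,0,0,0,0,0],[0,0,0,0,0,0,0],[0,0,0,0,0,0,0],[0,0,0,0,0,0,0],[0,0,0,0,0,0,0]], "squeeze": 60}}

```text
clock: 5.53
tcp_pos: [590.1, -227.1, 242.5]
tcp_rot: [-0.152, 0.686, 0.695, -0.154]
ft_force: [0.5, -0.3, 3.6]
opening: 15.3
finger_force: 59.5
```

Request:
{"fn": "servo_tool", "kwargs": {"rows": [[0,0,0,0,0,-0.02,0],[0,0,0,0,0,-0.05,0],[0,0,0,0,0,-0.09,0],[0,0,0,0,0,-0.14,0],[0,0,0,0,0,-0.19,0],[0,0,0,0,0,-0.24,0],[0,0,0,0,0,-0.26,0],[0,0,0,0,0,-0.26,0],[0,0,0,0,0,-0.26,0]], "squeeze": 100}}

```text
clock: 6.28
tcp_pos: [644.8, -226.3, 359.2]
tcp_rot: [-0.152, 0.686, 0.695, -0.154]
ft_force: [-0.3, -0.2, -0.4]
opening: 15.2
finger_force: 97.5
```

```bash
python3 - <<'E'
from rig import *
from h import *
s=sense();Rt=target(-.082,0);x=Rt.as_matrix()[:,1]
print(s["clock"],s["tcp_pos"],s["ft_force"],s["opening"],s["finger_force"])
print(row(s,Rt,np.array([473.5,92.5,370])-35*x),np.array([473.5,92.5,370])-35*x)
E
```

```text
6.2833 [ 644.76839416 -226.27003538  359.2044356 ] [-0.3405928  -0.18133174 -0.3945499 ] 15.161227982887969 97.46736288070679
[-0.1392, 0.0066, 0.0298, 0.6486, -0.375, 0.1516] [438.61760408  95.36678477 370.        ]
```

Request:
{"fn": "servo_tool", "kwargs": {"rows": [[-0.139,0.007,0.03,0.649,-0.375,0.152,0],[-0.139,0.007,0.03,0.649,-0.375,0.152,0],[-0.139,0.007,0.03,0.649,-0.375,0.152,0],[-0.139,0.007,0.03,0.649,-0.375,0.152,0],[-0.139,0.007,0.03,0.649,-0.375,0.152,0],[-0.139,0.007,0.03,0.649,-0.375,0.152,0],[-0.139,0.007,0.03,0.649,-0.375,0.152,0],[-0.139,0.007,0.03,0.649,-0.375,0.152,0],[-0.139,0.007,0.03,0.649,-0.375,0.152,0],[-0.139,0.007,0.03,0.649,-0.375,0.152,0],[-0.139,0.007,0.03,0.649,-0.375,0.152,0],[-0.139,0.007,0.03,0.649,-0.375,0.152,0],[-0.139,0.007,0.03,0.649,-0.375,0.152,0],[-0.139,0.007,0.03,0.649,-0.375,0.152,0],[-0.139,0.007,0.03,0.649,-0.375,0.152,0]]}}

```text
clock: 7.53
tcp_pos: [439.4, 94.3, 370.0]
tcp_rot: [-0.001, 0.737, 0.676, 0.0]
ft_force: [-0.0, 0.1, -0.9]
opening: 14.8
finger_force: 97.9
```

```bash
python3 - <<'E'
from rig import *
from h import *
s=sense()
print(s["clock"],s["tcp_pos"],s["ft_force"],s["moment"],s["opening"],s["finger_force"],s["joint_positions"])
Rt=target(-.082,0);x=Rt.as_matrix()[:,1]
print(row(s,Rt,np.array([473.5,92.5,370])-35*x))
W=read_camera("wrist");cv2.imwrite("pics/w4.png",W["img"][:,:,::-1])
M=rot(s).as_matrix(); top=s["tcp_pos"]+133*M[:,2]
print("pred top corners F+ F- B+ B-",proj(W,[top+a*8*M[:,1]+b*75*M[:,0] for a in(-1,1) for b in(1,-1)]))
E
```

```text
7.5333 [439.37378556  94.25761289 369.96912113] [-0.02272531  0.14559373 -0.89920006] [ 0.06430405 -0.00168437  0.05377415] 14.837092492694728 97.90475249290466 [ 0.31171277  0.24775498 -0.66910525  2.07351104  0.19666427  0.8821546
 -0.55417361]
[-0.0003, -0.0003, -0.0012, 0.0021, -0.0017, -0.0001]
pred top corners F+ F- B+ B- [[257.90478716 112.43285051]
 [267.34157199 473.78262261]
 [314.85746915 112.43904046]
 [304.46066677 473.76192945]]
```

View pics/w4.png

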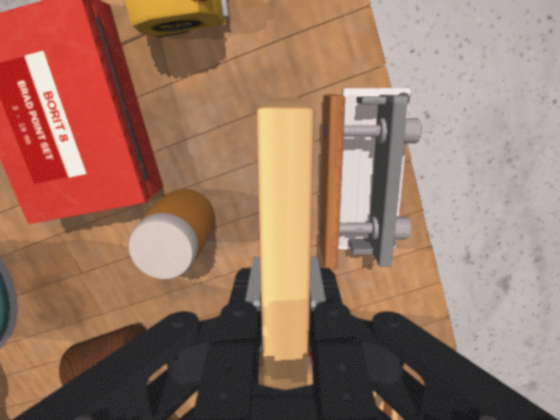

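The panel is held vertical. The +y end of its top is at row 107, columns 258–314, and it is parallel to the board, which spans columns 328–345. Next I'll check the offset and work out the descent.

```bash
python3 - <<'E'
from rig import *
from h import *
np.set_printoptions(precision=2,suppress=True)
s=sense(); W=read_camera("wrist"); M=rot(s).as_matrix()
g=cv2.cvtColor(np.ascontiguousarray(W["img"]),cv2.COLOR_RGB2HSV)
print("end",g[96:116,285,2].tolist())
for r in (120,160,200,240): print(r,g[r,250:322,2].tolist())
for d in(130,133,136,139):
    P=onz(W,[(258,106.5),(314.5,106.5)],s["tcp_pos"][2]-d); print(d,(P-s["tcp_pos"])@M)
F=target(-.082,0).as_matrix()
P=onz(W,[(327.5,95),(345,95),(324,266)],60); print("board pts in fence frame(x=tooly,y=toolx)",(P-[473.5,92.5,60])@F)
E
```

```text
end [175, 166, 161, 160, 158, 162, 168, 168, 167, 170, 179, 197, 218, 233, 237, 238, 239, 239, 238, 240]
120 [164, 167, 166, 167, 168, 169, 178, 210, 229, 238, 241, 243, 243, 243, 243, 243, 243, 243, 243, 243, 243, 242, 242, 241, 241, 240, 240, 240, 240, 239, 239, 239, 238, 238, 239, 239, 240, 239, 239, 239, 240, 239, 239, 240, 239, 239, 239, 237, 238, 238, 237, 236, 235, 235, 236, 234, 234, 235, 235, 232, 226, 215, 198, 178, 168, 171, 174, 179, 178, 178, 170, 150]
160 [169, 170, 169, 169, 165, 158, 163, 175, 210, 230, 238, 242, 243, 243, 244, 244, 244, 244, 244, 243, 243, 242, 242, 242, 241, 241, 241, 240, 240, 239, 239, 239, 239, 239, 239, 239, 239, 240, 240, 240, 240, 240, 240, 240, 239, 239, 239, 237, 237, 237, 236, 237, 236, 236, 236, 235, 235, 235, 231, 228, 219, 201, 179, 164, 161, 169, 169, 164, 142, 118, 105, 101]
200 [151, 150, 152, 149, 149, 152, 149, 154, 172, 209, 231, 239, 242, 243, 244, 244, 244, 244, 243, 243, 244, 243, 242, 242, 241, 241, 241, 240, 240, 240, 239, 239, 239, 239, 239, 239, 240, 239, 240, 240, 240, 240, 240, 240, 240, 238, 239, 238, 238, 238, 237, 238, 236, 235, 236, 236, 235, 233, 227, 220, 207, 186, 176, 183, 184, 182, 172, 151, 124, 108, 102, 100]
240 [156, 157, 154, 155, 154, 154, 155, 160, 167, 182, 212, 231, 239, 243, 243, 243, 243, 243, 243, 243, 243, 243, 243, 243, 242, 242, 241, 241, 240, 240, 240, 240, 239, 239, 239, 239, 239, 240, 240, 240, 240, 240, 240, 240, 239, 240, 239, 239, 239, 238, 238, 237, 238, 237, 236, 236, 233, 230, 221, 209, 189, 181, 184, 189, 188, 182, 157, 131, 117, 106, 96, 97]
130 [[ 76.81  -7.66 130.08]
 [ 76.81   7.68 130.07]]
133 [[ 76.65  -7.88 133.08]
 [ 76.65   7.93 133.07]]
136 [[ 76.48  -8.11 136.08]
 [ 76.48   8.17 136.07]]
139 [[ 76.31  -8.33 139.08]
 [ 76.31   8.42 139.07]]
board pts in fence frame(x=tooly,y=toolx) [[ 74.61  -2.18   0.  ]
 [ 74.63  11.17   0.  ]
 [-71.37  -0.25   0.  ]]
```

Request:
{"fn": "servo_tool", "kwargs": {"rows": [[0,0,-0.001,0,0,0.05,0],[0,0,-0.001,0,0,0.1,0],[0,0,-0.001,0,0,0.15,0],[0,0,-0.001,0,0,0.19,0],[0,0,-0.001,0,0,0.22,0],[0,0,-0.001,0,0,0.236,0],[0,0,-0.001,0,0,0.236,0],[0,0,-0.001,0,0,0.236,0]]}}

```text
clock: 8.3
tcp_pos: [439.1, 95.6, 252.5]
tcp_rot: [-0.0, 0.735, 0.678, 0.0]
ft_force: [-0.0, -0.1, -1.6]
opening: 14.8
finger_force: 98.1
```

Request:
{"fn": "servo_tool", "kwargs": {"rows": [[0,0,0,0,0,0.004,0],[0,0,0,0,0,0.008,0],[0,0,0,0,0,0.008,0],[0,0,0,0,0,0.008,0]]}}

```text
clock: 8.63
tcp_pos: [439.0, 95.6, 248.9]
tcp_rot: [0.0, 0.735, 0.678, 0.001]
ft_force: [-0.1, -0.2, -0.9]
opening: 15.3
finger_force: 98.1
```

Request:
{"fn": "servo_tool", "kwargs": {"rows": [[0,0,0,0,0,0.004,0],[0,0,0,0,0,0.004,0],[0,0,0,0,0,0.004,0]]}}

```text
clock: 8.88
tcp_pos: [438.9, 95.6, 246.4]
tcp_rot: [-0.0, 0.735, 0.678, 0.0]
ft_force: [-0.3, -0.4, -1.1]
opening: 14.4
finger_force: 98.1
```

Request:
{"fn": "servo_tool", "kwargs": {"rows": [[0,0,0,0,0,0.003,0],[0,0,0,0,0,0.003,0],[0,0,0,0,0,0.003,0]]}}

```text
clock: 9.13
tcp_pos: [438.8, 95.6, 244.8]
tcp_rot: [-0.0, 0.735, 0.678, 0.0]
ft_force: [-0.2, 0.1, -1.0]
opening: 14.9
finger_force: 98.1
```

Request:
{"fn": "servo_tool", "kwargs": {"rows": [[0,0,0,0,0,0.003,0],[0,0,0,0,0,0.003,0],[0,0,0,0,0,0.003,0]]}}

```text
clock: 9.38
tcp_pos: [438.8, 95.6, 243.3]
tcp_rot: [-0.0, 0.735, 0.678, 0.0]
ft_force: [0.0, 0.2, -1.4]
opening: 15.1
finger_force: 98.1
```

Request:
{"fn": "servo_tool", "kwargs": {"rows": [[0,0,0,0,0,0.003,0],[0,0,0,0,0,0.003,0],[0,0,0,0,0,0.003,0]]}}

```text
clock: 9.63
tcp_pos: [438.8, 95.6, 241.8]
tcp_rot: [-0.0, 0.735, 0.678, 0.0]
ft_force: [0.2, -0.0, -2.1]
opening: 14.9
finger_force: 98.1
```

Request:
{"fn": "servo_tool", "kwargs": {"rows": [[0,0,0,0,0,0.003,0],[0,0,0,0,0,0.003,0],[0,0,0,0,0,0.003,0]]}}

```text
clock: 9.88
tcp_pos: [438.8, 95.6, 240.3]
tcp_rot: [-0.0, 0.735, 0.678, 0.0]
ft_force: [0.1, 0.6, -2.4]
opening: 14.8
finger_force: 98.1
```

Request:
{"fn": "servo_tool", "kwargs": {"rows": [[0,0,0,0,0,0.002,0],[0,0,0,0,0,0.002,0],[0,0,0,0,0,0.002,0]]}}

```text
clock: 10.13
tcp_pos: [439.0, 95.7, 239.6]
tcp_rot: [-0.0, 0.735, 0.678, 0.0]
ft_force: [-0.3, -0.3, 3.2]
opening: 14.9
finger_force: 98.4
```

Request:
{"fn": "servo_tool", "kwargs": {"rows": [[0,0,0,0,0,0.002,0],[0,0,0,0,0,0.002,0],[0,0,0,0,0,0.002,0]]}}

```text
clock: 10.38
tcp_pos: [439.1, 95.9, 239.6]
tcp_rot: [0.0, 0.735, 0.678, 0.0]
ft_force: [-4.0, -1.7, 16.9]
opening: 15.3
finger_force: 100.5
```

```bash
python3 - <<'E'
from rig import *
from h import *
np.set_printoptions(precision=2,suppress=True)
s=sense(); W=read_camera("wrist"); S=read_camera("scene"); M=rot(s).as_matrix(); print(s["tcp_pos"],s["ft_force"])
g=cv2.cvtColor(np.ascontiguousarray(W["img"]),cv2.COLOR_RGB2HSV)[...,2].astype(float)
for r in (120,200):
    d=np.abs(np.diff(g[r,245:330])); print(r,245+np.argsort(d)[-6:])
c=S["img"][160:270,170:300]; cv2.imwrite("pics/s5.png",cv2.resize(c[:,:,::-1],None,fx=5,fy=5,interpolation=cv2.INTER_CUBIC))
for d in(130,133,136):
  t=s["tcp_pos"]+d*M[:,2]; P=[t+a*75*M[:,0]+b*110*M[:,2]-8*M[:,1] for a in(1,-1) for b in(0,1)]
  print(d,((proj(S,P)-[170,160])*5).tolist())
E
```

```text
[439.05  95.87 239.61] [-3.97 -1.75 16.94]
120 [255 311 257 256 313 312]
200 [309 257 259 310 311 258]
130 [[158.92403561296788, 312.799599645611], [177.70817701034815, 509.8164781012352], [422.3584094384199, 235.9966857350176], [430.3144027222055, 423.23264821458196]]
133 [[159.45439464995502, 318.38495537890014], [178.20196314194277, 514.9733769233671], [422.5826359093163, 241.29047707866263], [430.52395033226077, 428.1475921589106]]
136 [[159.98371161626523, 323.9580120313653], [178.69479766620358, 520.1192136574548], [422.8064450152624, 246.57343411506687], [430.73311511448, 433.0527152246461]]
```

View pics/s5.png

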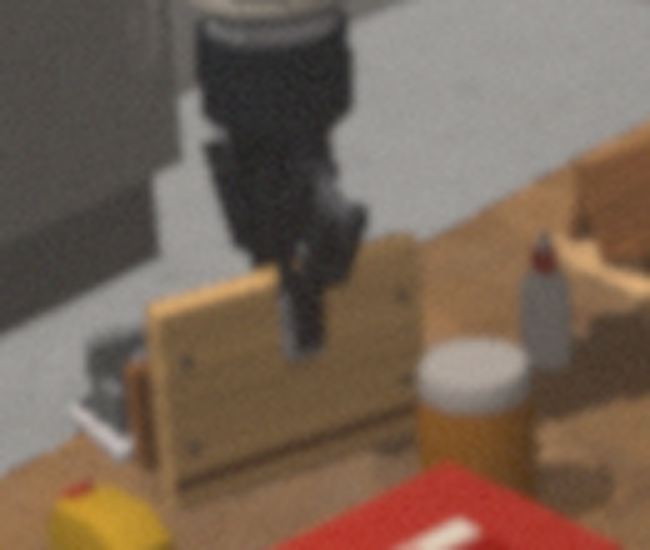

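The panel stands on the bench in front of the board, and contact was felt at TCP z ≈ 239.6. I'll ease it off to light contact, then wait for the stage-1 dwell.

Request:
{"fn": "servo_tool", "kwargs": {"rows": [[0,0,0,0,0,-0.0024,0],[0,0,0,0,0,-0.0024,0],[0,0,0,0,0,-0.0024,0],[0,0,0,0,0,-0.0024,0],[0,0,0,0,0,-0.0024,0],[0,0,0,0,0,-0.0024,0]]}}

```text
clock: 10.98
tcp_pos: [439.0, 95.7, 239.6]
tcp_rot: [-0.0, 0.735, 0.678, 0.0]
ft_force: [-0.5, -1.4, 3.1]
opening: 14.6
finger_force: 98.6
```

```bash
python3 - <<'E'
from rig import *
from h import *
np.set_printoptions(precision=4,suppress=True)
s=sense(); M=rot(s).as_matrix(); print(s["clock"],s["tcp_pos"],s["ft_force"],s["moment"]); print(M)
F=target(-.082,0).as_matrix(); print("panel in fence (y,x)",((s["tcp_pos"]+1.6*M[:,0]-[473.5,92.5,0])@F)[:2])
E
```

```text
10.9833 [438.9848  95.6673 239.6496] [-0.5301 -1.3737  3.138 ] [-0.0002  0.0741 -0.0326]
[[ 0.08    0.9968  0.0003]
 [ 0.9968 -0.08    0.001 ]
 [ 0.0011  0.0002 -1.    ]]
panel in fence (y,x) [  1.9296 -34.6617]
```

Request:
{"fn": "servo_tool", "kwargs": {"rows": [[0,0,0,0,0.006,-0.001,0],[0,0,0,0,0.014,-0.001,0],[0,0,0,0,0.022,-0.001,0],[0,0,0,0,0.03,-0.001,0],[0,0,0,0,0.038,-0.001,0],[0,0,0,0,0.042,-0.001,0],[0,0,0,0,0.042,-0.001,0],[0,0,0,0,0.042,-0.001,0]]}}

```text
clock: 11.65
tcp_pos: [459.8, 93.9, 240.0]
tcp_rot: [-0.0, 0.735, 0.678, 0.0]
ft_force: [-0.5, 1.0, -2.0]
opening: 14.4
finger_force: 97.9
```

Request:
{"fn": "servo_tool", "kwargs": {"rows": [[0,0,0,0,0.004,0,0],[0,0,0,0,0.008,0,0],[0,0,0,0,0.012,0,0],[0,0,0,0,0.016,0,0],[0,0,0,0,0.016,0,0],[0,0,0,0,0.016,0,0]]}}

```text
clock: 12.15
tcp_pos: [467.7, 93.3, 240.1]
tcp_rot: [-0.0, 0.735, 0.678, 0.0]
ft_force: [-1.2, 0.6, -1.4]
opening: 14.8
finger_force: 98.0
```

Request:
{"fn": "servo_tool", "kwargs": {"rows": [[0,0,0,0,0.004,0,0],[0,0,0,0,0.008,0,0],[0,0,0,0,0.01,0,0],[0,0,0,0,0.01,0,0],[0,0,0,0,0.01,0,0]]}}

```text
clock: 12.57
tcp_pos: [472.5, 92.9, 240.0]
tcp_rot: [-0.001, 0.735, 0.678, -0.0]
ft_force: [-3.4, 0.4, -0.4]
opening: 14.9
finger_force: 98.1
```

Request:
{"fn": "servo_tool", "kwargs": {"rows": [[0,0,0,0,0.004,0,0],[0,0,0,0,0.008,0,0],[0,0,0,0,0.012,0,0],[0,0,0,0,0.016,0,0],[0,0,0,0,0.02,0,0],[0,0,0,0,0.02,0,0],[0,0,0,0,0.02,0,0],[0,0,0,0,0.02,0,0]]}}

```text
clock: 13.23
tcp_pos: [481.7, 92.3, 239.8]
tcp_rot: [-0.001, 0.735, 0.678, -0.001]
ft_force: [-7.0, 1.7, 3.3]
opening: 15.0
finger_force: 98.5
```

```bash
python3 - <<'E'
from rig import *
from h import *
np.set_printoptions(precision=4,suppress=True)
s=sense(); W=read_camera("wrist");S=read_camera("scene"); M=rot(s).as_matrix(); print(s["clock"],s["tcp_pos"],s["ft_force"],s["moment"],s["joint_positions"]); print(M)
a=cv2.resize(W["img"][60:330,180:440,::-1],None,fx=1.5,fy=1.5); b=cv2.resize(S["img"][175:265,180:310,::-1],(390,270))
b=cv2.copyMakeBorder(b,0,a.shape[0]-270,0,0,cv2.BORDER_CONSTANT); cv2.imwrite("pics/c6.png",np.hstack([a,b]))
E
```

```text
13.2333 [481.7117  92.2971 239.8435] [-6.9568  1.6904  3.2519] [ 0.2593  1.7154 -0.1178] [ 0.1788  0.5246 -0.53    2.0734  0.4277  0.6531 -0.7185]
[[ 0.0797  0.9968 -0.0032]
 [ 0.9968 -0.0797  0.0003]
 [ 0.     -0.0032 -1.    ]]
```

View pics/c6.png

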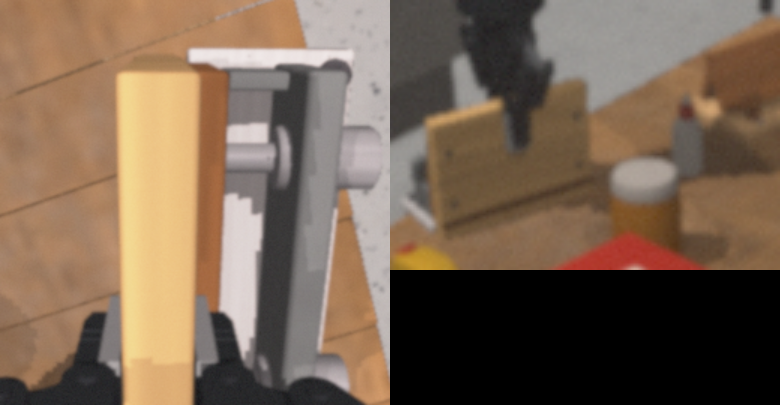

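The panel lies flat on the board, which is visibly pushed in (crop columns 195–225), and the ends are level. I'll push the last 4 mm and take a little weight off the bench.

Request:
{"fn": "servo_tool", "kwargs": {"rows": [[0,0,0,0,0.003,-0.001,0],[0,0,0,0,0.006,-0.001,0],[0,0,0,0,0.009,-0.001,0],[0,0,0,0,0.009,-0.001,0],[0,0,0,0,0.009,-0.001,0],[0,0,0,0,0.009,-0.001,0],[0,0,0,0,0.009,-0.001,0],[0,0,0,0,0.009,-0.001,0],[0,0,0,0,0.009,-0.001,0],[0,0,0,0,0.009,-0.001,0],[0,0,0,0,0.009,-0.001,0],[0,0,0,0,0.009,-0.001,0]]}}

```text
clock: 14.33
tcp_pos: [485.3, 92.1, 239.9]
tcp_rot: [-0.002, 0.735, 0.678, -0.002]
ft_force: [-9.4, 1.7, 1.6]
opening: 15.2
finger_force: 98.8
```

```bash
python3 - <<'E'
from rig import *
from h import *
np.set_printoptions(precision=4,suppress=True)
s=sense(); W=read_camera("wrist"); M=rot(s).as_matrix(); print(s["clock"],s["tcp_pos"],s["ft_force"],s["moment"],np.abs(s["qd"]).max()); print(M)
g=cv2.cvtColor(np.ascontiguousarray(W["img"]),cv2.COLOR_RGB2HSV)[...,2].astype(float)
for r in (120,160,200,240):
    d=np.diff(cv2.GaussianBlur(g,(3,3),0)[r,240:350]); print(r,"left",240+np.argmax(d[:40]),"right",240+45+np.argmin(d[45:85]))
E
```

```text
14.3333 [485.3374  92.0515 239.8572] [-9.4492  1.7242  1.5929] [ 0.4025  2.1989 -0.0987] 0.0017979358035481992
[[ 0.0795  0.9968 -0.0056]
 [ 0.9968 -0.0795  0.    ]
 [-0.0004 -0.0056 -1.    ]]
120 left 257 right 312
160 left 257 right 311
200 left 258 right 310
240 left 260 right 309
```

```bash
python3 -c "
from rig import *
print(sign_off())"
```

```text
the job is handed in; nothing more can be done
None
```

The job is handed in with the panel still gripped, standing upright and square against the fence: measured push about 9.4 N, board in about 19–20 mm by my estimate, no bystanders touched as far as I could see, 14.3 s used; the sign-off returned no verdict.

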